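Hold a board on test in the pogo-pin jig

TASK

Slide the largest of the three circuit boards up out of the slotted rack and stand it fully home in the card guides of the test jig, its components facing the pull bar and its bare contact side facing the pins. Then pull the jig's spring-return pull bar out until the pointers stand on the engraved lines, and finish still holding the bar there so that the pins stay on the board. Leave the other boards and everything else on the bench where they are.

Things in the scene. Friction and masses are not known exactly. Their poses are not given: they have to be found in the camera images.
- board: The largest of the three boards: green, 100 wide (y) x 80 tall (z) x 3 mm thick (x), standing on its lower long edge, 63 to 126 g. Origin: middle of the lower edge; z up the board, x its normal. Components (a row of three black capacitors, 13 mm out) on its -x face; the +x face is bare, with six gold pads in a row 33 mm up. Bare within 8 mm of the side edges.
- board_grip (a point): Centre of the black moulded grip strip on the big board's top edge, 80 mm above the lower edge; axes as the board's. The strip is 50 (y) x 9 (x) x 16 mm (z), its top 88 mm above the lower edge. The other boards carry the same strip 20 mm lower.
- board_parts (a point): Point 15 mm out on the component (-x) side of the big board, 30 mm above its lower edge.
- board_b: Other board, 80 wide x 60 tall x 3 mm, same grip strip (top at 68 mm), stands in another slot of the rack; origin at the middle of its lower edge. To be left.
- board_c: Other board, 70 wide x 60 tall x 3 mm, with an aluminium block, same grip strip, stands in another slot of the rack; origin at the middle of its lower edge. To be left.
- rack: Slotted grey plastic rack, fixed, 160 (x) x 120 mm (y), origin under its centre, z up. Three slots run along y at x = -50, 0 and +50 mm, 4.5 mm wide, floor 12 mm and top 42 mm above the table, cut in two rails at |y| 18 to 34 mm; one board stands in each, in any order, at mid-slot, its x axis along the rack's x.
- jig: Pin test jig, fixed: dark plate 12 mm thick, x -80 to +100, y -110 to +110 mm; origin on the table under the middle of the board's place, -x is the pull bar's side. Black card guides at y = +-50 mm, open upward: flared mouth 81 to 70 mm above the table, below it a channel 5.5 mm wide (x), 103 mm between its ends (y). The board stands in them on the plate, its x along the jig's x.
- carriage (a joint): Spring-return carriage of the jig, m: 0 at rest (pins back), grows as the bar is pulled along the jig's -x; 0.038 when the pointers stand on the engraved lines, hard stop at 0.046. The spring pulls back with 3 N at rest, 8.7 N at the line; the sprung pins meet a fitted board at about 0.032 and add about 1 N at the line. Let go, it snaps back to 0.
- handle (a point): Middle of the round steel pull bar, 14 mm in diameter, along the jig's y, 164 mm long, clear for 60 mm either side of the middle; its axis is 45 mm above the table and, at rest, 100 mm from the jig's origin along -x; moves with the carriage. The base plate begins 20 mm behind it.
- pins: The row of six gold spring pins, 45 mm above the table, carried by the grey cross head behind the card guides; origin moves with the carriage (it is at the jig's origin when at rest, the pin tips 33 mm further along +x).
- pointer (a point): Foot of the left pointer blade of the carriage, over the white scale strip at jig y = +98 mm (there is another at y = -98 mm); moves with the carriage.
- mark (a point): The engraved black line across the left white scale strip, fixed on the jig; the pointer is on it when the two have the same x in the jig's frame.
- integrator: Handheld black current-probe integrator box 190 x 100 x 40 mm lying on the mat; origin under its centre. To be left.
- clamp_meter: White and black clamp meter, about 225 x 76 x 36 mm, lying; origin on its underside. To be left.
- choke: Steel-core choke with copper windings, about 98 x 84 x 52 mm; origin under its centre. To be left.
- solder_reel: Solder reel, 56 mm in diameter, 46 mm high; origin under its centre. To be left.
- screwdriver: Screwdriver about 170 mm long lying on the mat near the robot, origin under its middle. To be left.
- heatsink: Finned aluminium heat sink 60 x 70 x 32 mm; origin under its centre. To be left.
Things that resemble listed ones, but are neither listed nor needed, are in the scene too. What is shaped like the board but orange, purple or white is not meant.

How it is judged:
By the outcome, as a careful person would: the job done as asked, in the order asked, and still so for the second after the job is handed in, while the arm keeps its last pose, push and grip.
It also fails if it takes over 61 s, if anything falls off the work surface, if the arm or the gripper's body presses on something with over 40 N, if the wrist force passes 120 N, or if a joint passes its speed limit or range.

ROBOT

A 7-joint arm with a two-finger parallel gripper is mounted at the origin on the work surface. World frame = base frame: x ahead of the robot, y to its left, z up, the work surface at z = 0. Lengths are in m, angles in degrees, forces in N, time in s.
With the tool pointing down it reaches from about 0.4 to 0.85 m from the base axis. Payload 10.4 kg.
Tool frame: the origin (TCP) lies on the centre line of the jaws, within the pads' length; the fingertips stand 14 mm ahead of it and the grasp point (between the pads) lies 5 mm behind it (arm.tcp_to_tips is the distance from the TCP to the fingertips, in m); z points along the fingers, y is the line along which they close (so a half turn about z gives the same grasp; the last joint's range is limited). The gripper opens to 87 mm and grips with 3 to 60 N. Pads are 19 mm wide; open, the fingers measure 117 mm over their backs; the gripper's body (75 mm by 190 mm) begins 51 mm behind the grasp point.
Start: joints at [-74.863, 19.034, -3.707, 83.658, 1.238, 77.344, -5.071], TCP at [0.177, 0.599, 0.237] pointing down, gripper open.
Joint ranges: [-148.97, 148.97], [-28.65, 121.19], [-84.17, 76.75], [9.2, 138.47], [-72.65, 252.65], [3.7, 117.97], [-149.18, 149.18]. Speed limits (degrees/s): [127.2, 127.2, 159.86, 159.86, 180, 180, 180].

INTERFACE

Orientations are given as [roll, pitch, yaw] about the fixed x, y, z axes, in that order (R = Rz(yaw) Ry(pitch) Rx(roll)).
In Python, from rig import arm gives the robot as it stands.
- The arm moves only by the tool carry_out, never from a script. Its arguments are lists of equal length, an entry for each row: "hand": the closure, from -1 (fully open) to 1 (shut); "dp": the shift along the world's x, y, z in units of 25 mm (1.0 is 25 mm), a list of three; "turn": the turn about the world's z in units of 6 degrees (1.0 is 6 degrees). A call has 1 to 8 rows; each row shifts and turns the commanded pose from where the row before left it; what a row does not reach is not made up. A row lasts 1/10 s, in which the tool goes at most 50 mm and 8.59 degrees, less where a joint would pass 70% of its speed; a pose out of reach is approached as far as the arm can. A call is refused whole if a number of a shift passes 1 or a number of a turn 1, either way. A call with a gripper value outside its range is refused whole. The fingers move at their own pace and stop on an object; the grip force is fixed at half the most. Time passes only in rows, so rows that do not move let the fingers close. It gives the time, the measured TCP pose, the force, the opening and the grip force at its end, in the units of the state.
- arm.read_state(): the state, without advancing time (a new reading comes with each control period).
- arm.read_camera(name): name is "side" or "top" or "wrist"; returns a dict with "color" (480x640x3 uint8, red, green, blue), "fx", "fy", "cx", "cy" (pixels), "k1" (the pictures are not rectified: a ray, as slopes to the right and down, at radius r is drawn at 1 + k1 r^2 times it, then the intrinsics apply), "pose" (4x4, takes a point from camera to world coordinates); the wrist camera has in their place "mount" (4x4, takes a point from camera to tool coordinates, whose origin is the TCP and whose axes are the flange's). Camera axes: x right, y down, z forward; pixel columns grow to the right and rows downward; lengths in m; the calibration is good to about 2 mm. A picture is of the moment at which its call begins: read the wrist's pose just before it. There is no depth.
- arm.hand_in(): hands the job in; it is judged then, once.
Trained networks look in the newest picture that a camera, given by its name, has taken for a name from the list of things; names that differ only in an ending like _2 or _b are one class to them, and where a whole thing is asked for, a point or a joint stands for the part that bears it (a point fixed in the world has none). Each returns a list of dicts, best first, with "conf" (0 to 1); they miss things now and then, are a little off and sometimes report something else, mostly with a low value. They report only what shows in the picture. A call takes as long as a camera call. They do not tell look-alikes from the thing itself.
- arm.look_for(thing, camera): "point" ([column, row] in pixels, amid what is visible of it).
The state is a dict: "t": time; "joint_positions": joint angles; "qd": joint speeds; "joint_efforts": joint torques, N m; "tcp_pos": TCP position; "tcp_rot": TCP orientation; "contact_force": force on the tool from outside, world axes, zero at the start; "moment": the same for the moment, N m; "width": opening from 0.0 (shut) to 1.0 (fully open); "grip_force": force on a finger pad.
Only numpy, scipy, OpenCV 4.12 (cv2) and the standard library are available. Lean on these libraries where they do the work, as an engineer would, in place of code of your own. Each camera call takes 0.05 s, during which the arm holds its last target. There are 200 camera calls.

## Working session

There is one attempt and no reset: what is moved stays moved. The work goes in short steps, Python scripts to look and compute and a tool call to move; the robot and the scene stay as the last step left them, time stands still between calls to the robot, and variables do not carry over. Pictures are saved under pics/ and viewed, at most 10 in all, crops included, and the job is handed in when it is done.

Besides the shell and the picture viewer there is one more tool, called after "Call:" as name([rows], argument=value, ...), one row to a line, values as JSON. carry_out: Moves the arm, as the interface text tells. Its arguments: {"type":"object","properties":{"hand":{"type":"array"},"dp":{"type":"array"},"turn":{"type":"array"}},"required":["hand","dp","turn"]}

```bash
ls; mkdir -p pics; cat > h.py <<'E'
import numpy as np, cv2
from rig import arm
def ray(c,uv,pose=None):
    T=np.array(c["pose"] if pose is None else pose)
    d=np.array([(uv[0]-c["cx"])/c["fx"],(uv[1]-c["cy"])/c["fy"]])
    s=d.copy()
    for _ in range(10): s=d/(1+c["k1"]*(s@s))
    return T[:3,3],T[:3,:3]@np.array([s[0],s[1],1])
def onz(c,uv,z,pose=None):
    o,d=ray(c,uv,pose); return o+d*(z-o[2])/d[2]
def proj(c,P,pose=None):
    T=np.linalg.inv(np.array(c["pose"] if pose is None else pose)); q=T[:3,:3]@np.array(P)+T[:3,3]
    s=q[:2]/q[2]; s=s*(1+c["k1"]*(s@s)); return np.array([s[0]*c["fx"]+c["cx"],s[1]*c["fy"]+c["cy"]])
def wpose(st,c):
    from scipy.spatial.transform import Rotation as R
    T=np.eye(4);T[:3,:3]=R.from_euler('xyz',st["tcp_rot"],degrees=True).as_matrix();T[:3,3]=st["tcp_pos"]
    return T@np.array(c["mount"])
def save(c,n): cv2.imwrite(f"pics/{n}.png",c["color"][:,:,::-1])
E
python3 - <<'E'
from h import *
print(arm.read_state())
for n in("top","side"):
    c=arm.read_camera(n);save(c,n+"0");print(n,{k:c[k] for k in("fx","cx","cy","k1")},np.round(c["pose"],3).tolist())
    for t in("board","board_grip","board_b","board_c","rack","jig","handle","pointer","mark","pins"):
        print(t,[(np.round(d["point"]).tolist(),round(d["conf"],2)) for d in arm.look_for(t,n)][:4])
E
```

```text
pics
{'t': 0.0, 'joint_positions': array([-74.86262638,  19.07269595,  -3.70527167,  83.70605717,
         1.23421284,  77.34489933,  -5.0719075 ]), 'qd': array([ 0.01163866,  0.05195986, -0.05108141, -0.02690005,  0.01087315,
        0.04698602,  0.02670851]), 'joint_efforts': array([-7.34528767e-04, -6.23257613e+01,  2.42230610e-02, -3.89884043e+01,
       -6.13196357e-02,  4.02495638e-02,  1.51807931e-04]), 'tcp_pos': array([0.17669832, 0.59910605, 0.23574555]), 'tcp_rot': array([-1.79916014e+02,  1.24932667e-03,  1.63565309e+02]), 'contact_force': array([-0.24369901, -0.73183291, -0.22362128]), 'moment': array([ 0.02178801,  0.014415  , -0.0129724 ]), 'grip_force': 0.0, 'width': 1.0011815928789423}
top {'fx': 469.11382703937875, 'cx': 315.5551749593652, 'cy': 235.23820229151858, 'k1': 0.012565545395266308} [[0.016, -0.987, 0.158, 0.351], [-0.999, -0.021, -0.028, 0.005], [0.031, -0.158, -0.987, 1.261], [0.0, 0.0, 0.0, 1.0]]
board [([244.0, 242.0], 0.75), ([263.0, 160.0], 0.72), ([238.0, 224.0], 0.7), ([274.0, 296.0], 0.65)]
board_grip [([234.0, 226.0], 0.82), ([260.0, 159.0], 0.82
[... 721 characters left out ...]
[0.0, 0.0, 0.0, 1.0]]
board [([285.0, 222.0], 0.84), ([277.0, 241.0], 0.82), ([334.0, 208.0], 0.63), ([292.0, 212.0], 0.59)]
board_grip [([282.0, 220.0], 0.92), ([263.0, 271.0], 0.69), ([285.0, 179.0], 0.63), ([335.0, 205.0], 0.56)]
board_b [([285.0, 222.0], 0.84), ([277.0, 241.0], 0.82), ([334.0, 208.0], 0.63), ([292.0, 212.0], 0.59)]
board_c [([285.0, 222.0], 0.84), ([277.0, 241.0], 0.82), ([334.0, 208.0], 0.63), ([292.0, 212.0], 0.59)]
rack [([287.0, 242.0], 0.95)]
jig [([375.0, 279.0], 0.84)]
handle [([380.0, 263.0], 0.72), ([446.0, 343.0], 0.28)]
pointer [([375.0, 261.0], 0.66), ([282.0, 222.0], 0.46), ([446.0, 341.0], 0.22)]
mark [([374.0, 279.0], 0.97), ([378.0, 264.0], 0.65)]
pins []
```

```bash
python3 - <<'E'
import cv2,numpy as np
t=cv2.imread("pics/top0.png")[110:330,140:450];s=cv2.imread("pics/side0.png")[150:370,200:510]
cv2.imwrite("pics/topc.png",cv2.resize(t,None,fx=2.55,fy=2.55,interpolation=cv2.INTER_CUBIC))
cv2.imwrite("pics/sidec.png",cv2.resize(s,None,fx=2.55,fy=2.55,interpolation=cv2.INTER_CUBIC))
E
```

```text
(no output)
```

View pics/topc.png

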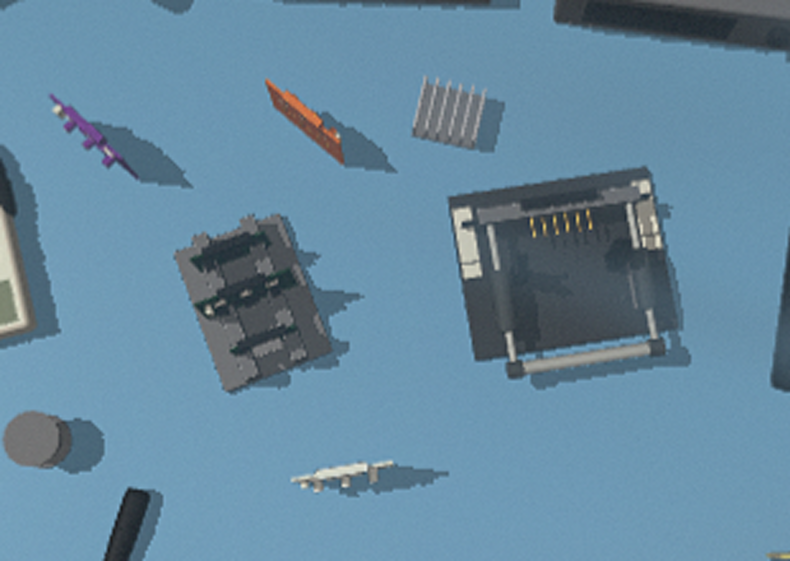

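View pics/sidec.png

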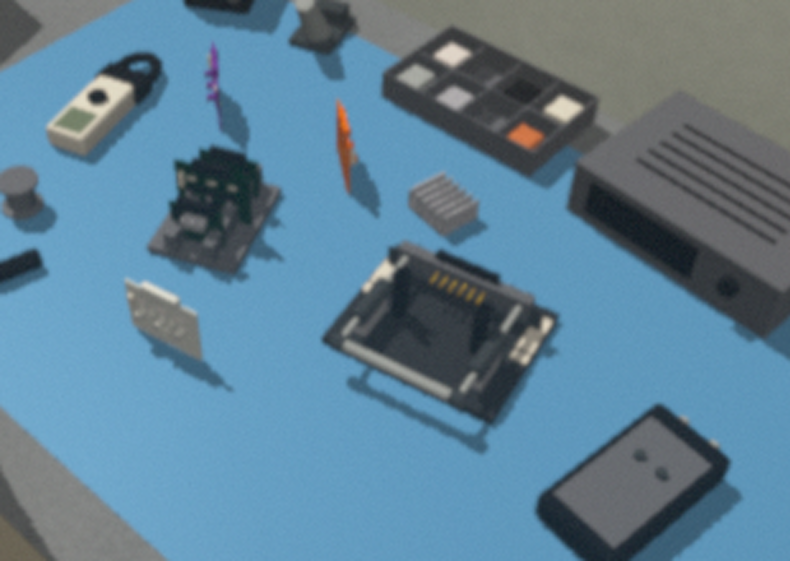

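The top view shows the big board candidates as the rack's three boards: crop (232,248), (247,293), (263,340), i.e. pixels (231,207), (237,225), (243,243). The look-alikes, all rejected by colour, are purple (172,159), orange (260,159) and white (274,296). The middle rack board looks widest. The jig's bar faces the robot, with the pins on the far side.

```bash
python3 - <<'E'
from h import *
st=arm.read_state();c=arm.read_camera("top");s=arm.read_camera("side");w=arm.read_camera("wrist")
save(w,"w0");print(np.round(w["mount"],3).tolist(),w["fx"],w["cx"],w["cy"])
f=lambda p:(140+p[0]/2.55,110+p[1]/2.55)
for n,z,ps in(("plate",.012,[(448,197),(648,168),(682,328),(475,360)]),("bar",.045,[(515,370),(657,347)]),
  ("rack",.042,[(176,252),(278,215),(333,353),(228,392)]),("top b",.08,[(190,262),(270,235)]),("mid b",.09,[(195,310),(297,272)]),("low b",.07,[(231,352),(297,326)])):
    P=np.array([onz(c,f(p),z) for p in ps]);print(n,np.round(P[:,:2],3).tolist(),np.round(P.mean(0)[:2],4))
    d=P[1]-P[0];print("  len",np.linalg.norm(d),"yaw(along img right)",np.degrees(np.arctan2(d[1],d[0])))
E
```

```text
[[0.001, -0.965, -0.263, 0.072], [1.0, 0.001, 0.001, 0.0], [-0.001, -0.263, 0.965, -0.148], [0.0, 0.0, 0.0, 1.0]] 428.2497674937085 312.4097863091529 239.35450689293057
plate [[0.684, -0.028], [0.722, -0.245], [0.547, -0.279], [0.508, -0.059]] [ 0.6153 -0.1527]
  len 0.21970651298844746 yaw(along img right) -80.14981630191498
bar [[0.495, -0.099], [0.521, -0.245]] [ 0.508 -0.172]
  len 0.14894685631069146 yaw(along img right) -79.65186391914686
rack [[0.611, 0.253], [0.653, 0.15], [0.509, 0.088], [0.467, 0.193]] [0.5598 0.1709]
  len 0.11152802469807423 yaw(along img right) -67.9998661926187
top b [[0.593, 0.231], [0.622, 0.152]] [0.6076 0.1916]
  len 0.08390421112655606 yaw(along img right) -69.40044205533646
mid b [[0.543, 0.222], [0.583, 0.123]] [0.5628 0.1723]
  len 0.10670207676816507 yaw(along img right) -67.75276421357108
low b [[0.504, 0.188], [0.532, 0.123]] [0.518  0.1553]
  len 0.07030809999760837 yaw(along img right) -66.88075738544156
```

Call:
carry_out([
  [0.5,-0.97,0.05],
  [0.5,-0.97,0.05],
  [0.5,-0.97,0.05],
  [0.5,-0.97,0.05],
  [0.5,-0.97,0.05],
  [0.5,-0.97,0.05],
  [0.5,-0.97,0.05],
  [0.5,-0.97,0.05],
], hand=[-1,-1,-1,-1,-1,-1,-1,-1], turn=[-0.43,-0.43,-0.43,-0.43,-0.43,-0.43,-0.43,-0.43])

```text
t: 2.05
tcp_pos: [0.2772, 0.4045, 0.2468]
tcp_rot: [180.0, -0.0, 142.8]
contact_force: [0.9, -1.0, -0.1]
width: 1.001
grip_force: 0.0
```

Call:
carry_out([
  [0.5,-0.97,0.05],
  [0.5,-0.97,0.05],
  [0.5,-0.97,0.05],
  [0.5,-0.97,0.05],
  [0.5,-0.97,0.05],
  [0.5,-0.97,0.05],
  [0.5,-0.97,0.05],
  [0.5,-0.97,0.05],
], hand=[-1,-1,-1,-1,-1,-1,-1,-1], turn=[-0.43,-0.43,-0.43,-0.43,-0.43,-0.43,-0.43,-0.43])

```text
t: 2.85
tcp_pos: [0.3777, 0.2094, 0.2567]
tcp_rot: [180.0, -0.0, 122.1]
contact_force: [1.1, 0.3, -0.1]
width: 0.999
grip_force: 0.0
```

Call:
carry_out([
  [0.45,-0.97,0.05],
  [0.45,-0.97,0.05],
  [0.45,-0.97,0.05],
  [0.4,-0.97,0.05],
  [0,0,0],
  [0,0,0],
], hand=[-1,-1,-1,-1,-1,-1], turn=[-0.43,-0.43,-0.43,-0.43,0,0])

```text
t: 3.45
tcp_pos: [0.4207, 0.1136, 0.2616]
tcp_rot: [180.0, -0.0, 111.9]
contact_force: [0.4, 0.3, 0.1]
width: 1.002
grip_force: 0.0
```

```bash
python3 - <<'E'
from h import *
st=arm.read_state();c=arm.read_camera("wrist");save(c,"w1");print(st["tcp_pos"],st["tcp_rot"],st["joint_positions"],st["t"])
E
```

```text
[0.42074868 0.11364452 0.26160908] [ 1.79993807e+02 -2.21549791e-02  1.11850859e+02] [-46.04760735  -7.83104633  22.94489716 109.23519032   3.09051835
  77.99329621  -2.08709754] 3.45
```

View pics/w1.png

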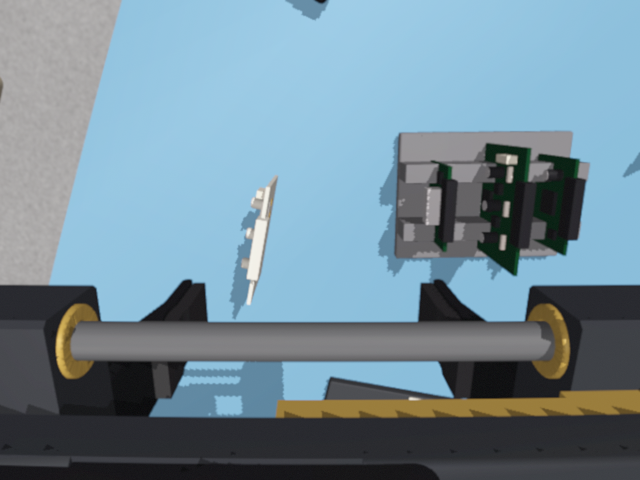

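```bash
python3 - <<'E'
import cv2
t=cv2.imread("pics/w1.png")[120:285,385:605]
cv2.imwrite("pics/w1c.png",cv2.resize(t,None,fx=3.6,fy=3.6,interpolation=cv2.INTER_CUBIC))
E
```

```text
(no output)
```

View pics/w1c.png

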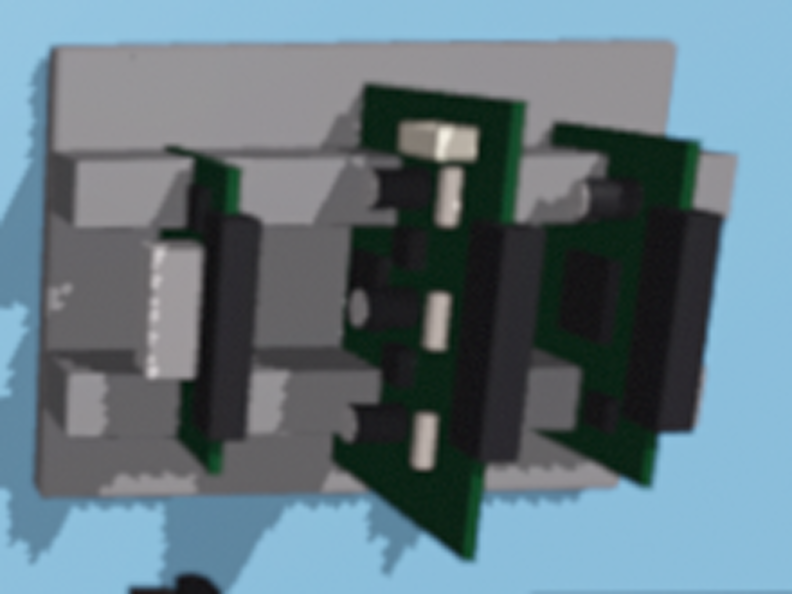

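The middle board is the one. It is taller and wider, with three black capacitors at crop (395,187), (385,307) and (375,423), and its component side faces the robot, as the jig needs. Next I move above it for a precise fix.

Call:
carry_out([
  [0.95,0.39,-0.3],
  [0.95,0.39,-0.3],
  [0.95,0.39,-0.3],
  [0.95,0.39,-0.3],
  [0.95,0.39,-0.3],
  [0.95,0.39,-0.3],
  [0,0,0],
  [0,0,0],
], hand=[0.1,0.1,0.1,0.1,0.1,0.1,0.1,0.1], turn=[0,0,0,0,0,0,0,0])

```text
t: 4.3
tcp_pos: [0.5626, 0.1736, 0.2158]
tcp_rot: [-179.9, 0.0, 112.0]
contact_force: [0.3, -0.8, -0.1]
width: 0.465
grip_force: 0.0
```

```bash
python3 - <<'E'
from h import *
st=arm.read_state();c=arm.read_camera("wrist");save(c,"w2");print(st["tcp_pos"],st["tcp_rot"],st["width"],st["t"])
im=c["color"][:,:,::-1][130:330,200:440]
cv2.imwrite("pics/w2c.png",cv2.resize(im,None,fx=3,fy=3,interpolation=cv2.INTER_CUBIC))
T=wpose(st,c)
print([(onz(c,d["point"],.1,T).round(4),d["point"],d["conf"]) for d in arm.look_for("board_grip","wrist")])
E
```

```text
[0.56257131 0.17359598 0.21579919] [-1.79904966e+02  2.45581162e-02  1.12041156e+02] 0.46480811640001085 4.3
[(array([0.6898, 0.3158, 0.1   ]), [597.8, 104.0], 0.86), (array([0.5632, 0.1875, 0.1   ]), [321.0, 219.6], 0.8), (array([0.4099, 0.1077, 0.1   ]), [56.0, 244.2], 0.62)]
```

View pics/w2c.png

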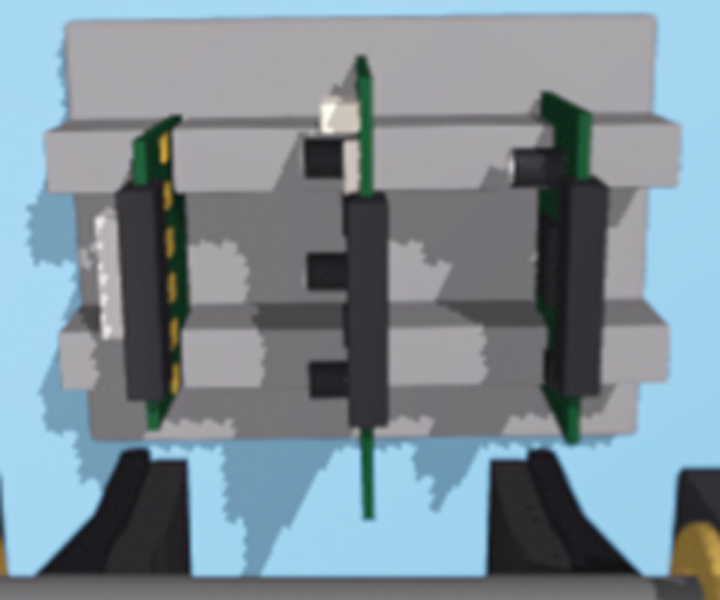

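The strip's top face runs from about crop (367,197) to (369,428), i.e. pixels (322.4,195.7) to (323,272.7). The board edge ends are at crop (361,58) and (370,518).

```bash
python3 - <<'E'
from h import *
st=arm.read_state();c=arm.read_camera("wrist");T=wpose(st,c)
f=lambda p:(200+p[0]/3,130+p[1]/3)
for z,a,b in((.1,(367,197),(369,428)),(.1,(350,197),(350,428)),(.1,(386,197),(388,428)),(.092,(362,58),(370,518))):
    P,Q=[onz(c,f(p),z,T) for p in(a,b)];d=Q-P
    print(((P+Q)/2).round(4),np.linalg.norm(d),np.degrees(np.arctan2(d[1],d[0])))
E
```

```text
[0.5683 0.178  0.1   ] 0.05090436027360181 -67.0793947188815
[0.5647 0.1766 0.1   ] 0.050897595922818714 -67.76970099146182
[0.572  0.1795 0.1   ] 0.05090986788222872 -66.85763793976545
[0.5675 0.1794 0.092 ] 0.10364375636086037 -66.61492670917706
```

Call:
carry_out([
  [0.11,0.1,-0.7],
  [0.11,0.1,-0.8],
  [0,0,-0.8],
  [0,0,-0.8],
  [0,0,-0.7],
  [0,0,-0.6],
  [0,0,-0.45],
  [0,0,0],
], hand=[0.1,0.1,0.1,0.1,0.1,0.1,0.1,0.1], turn=[0.17,0,0,0,0,0,0,0])

```text
t: 5.25
tcp_pos: [0.5676, 0.1778, 0.0942]
tcp_rot: [-179.9, -0.0, 113.0]
contact_force: [0.3, 0.2, 0.2]
width: 0.454
grip_force: 0.0
```

Call:
carry_out([
  [0,0,0],
  [0,0,0],
  [0,0,0],
  [0,0,0],
  [0,0,0],
  [0,0,0],
  [0,0,0],
], hand=[1,1,1,1,1,1,1], turn=[0,0,0,0,0,0,0])

```text
t: 5.95
tcp_pos: [0.5687, 0.178, 0.0956]
tcp_rot: [180.0, -0.0, 113.0]
contact_force: [-1.0, -1.7, 3.5]
width: 0.101
grip_force: 30.0
```

Call:
carry_out([
  [0,0,0.3],
  [0,0,0.5],
  [0,0,0.6],
  [0,0,0.7],
  [0,0,0.8],
  [0,0,0.8],
  [0,0,0.7],
  [0,0,0.4],
], hand=[1,1,1,1,1,1,1,1], turn=[0,0,0,0,0,0,0,0])

```text
t: 6.75
tcp_pos: [0.5693, 0.1781, 0.2182]
tcp_rot: [179.8, -0.0, 113.0]
contact_force: [0.5, 0.4, -1.0]
width: 0.101
grip_force: 30.0
```

```bash
python3 - <<'E'
from h import *
st=arm.read_state();c=arm.read_camera("side");save(c,"s2");t=arm.read_camera("top");save(t,"t2");w=arm.read_camera("wrist");save(w,"w3")
print(st["tcp_pos"],st["width"],st["grip_force"],st["contact_force"])
cv2.imwrite("pics/m2.png",np.hstack([cv2.resize(c["color"][150:370,220:440,::-1],(400,400)),cv2.resize(w["color"][100:340,180:460,::-1],(400,400))]))
E
```

```text
[0.56925103 0.178091   0.21815314] 0.10109065278235597 29.998588263988495 [ 0.46184419  0.35558428 -1.0383263 ]
```

View pics/m2.png

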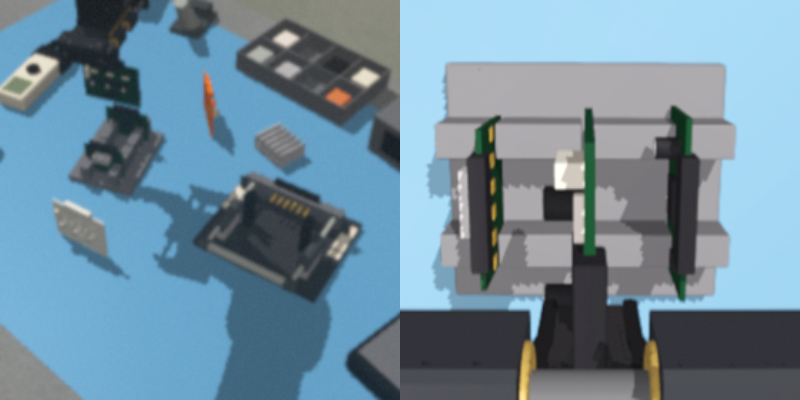

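The board is held cleanly in the grip and the other two still stand. Moving to a viewing pose over the jig.

Call:
carry_out([
  [0,-0.4,0.3],
  [-0.05,-0.8,0.3],
  [-0.05,-0.95,0.3],
  [-0.05,-0.95,0.3],
  [-0.05,-0.95,0.3],
  [-0.05,-0.95,0.2],
  [-0.05,-0.95,0.1],
  [-0.05,-0.95,0.1],
], hand=[1,1,1,1,1,1,1,1], turn=[0,-0.15,-0.15,-0.15,-0.15,-0.15,-0.15,-0.15])

```text
t: 7.7
tcp_pos: [0.5595, 0.0033, 0.263]
tcp_rot: [180.0, -0.0, 106.6]
contact_force: [0.3, -0.5, -1.0]
width: 0.099
grip_force: 30.0
```

Call:
carry_out([
  [-0.08,-0.95,0],
  [-0.08,-0.95,0],
  [-0.08,-0.95,0],
  [-0.08,-0.95,0],
  [-0.08,-0.95,0],
  [-0.08,-0.95,0],
  [-0.08,-0.95,0],
  [-0.08,-0.95,0],
], hand=[1,1,1,1,1,1,1,1], turn=[-0.15,-0.15,-0.15,-0.15,-0.15,-0.15,-0.15,-0.07])

```text
t: 8.5
tcp_pos: [0.5432, -0.1863, 0.2625]
tcp_rot: [-180.0, -0.0, 99.9]
contact_force: [-0.6, -0.3, 0.3]
width: 0.098
grip_force: 30.0
```

Call:
carry_out([
  [-0.08,-0.9,0],
  [-0.08,-0.7,0],
  [0,-0.4,0],
  [0,-0.2,0],
  [0,0,0],
  [0,0,0],
], hand=[1,1,1,1,1,1], turn=[0,0,0,0,0,0])

```text
t: 9.1
tcp_pos: [0.5401, -0.2387, 0.2626]
tcp_rot: [-180.0, -0.0, 100.0]
contact_force: [0.5, 0.3, -0.5]
width: 0.099
grip_force: 30.0
```

```bash
python3 - <<'E'
from h import *
st=arm.read_state();c=arm.read_camera("wrist");save(c,"w4");T=wpose(st,c)
print(st["tcp_pos"],st["tcp_rot"],st["t"],st["width"])
cv2.imwrite("pics/w4c.png",cv2.resize(c["color"][0:300,200:600,::-1],None,fx=2,fy=2,interpolation=cv2.INTER_CUBIC))
E
```

```text
[ 0.54005512 -0.23865817  0.26263649] [-1.79995815e+02 -2.79224205e-02  1.00027159e+02] 9.1 0.09911893884771267
```

View pics/w4c.png

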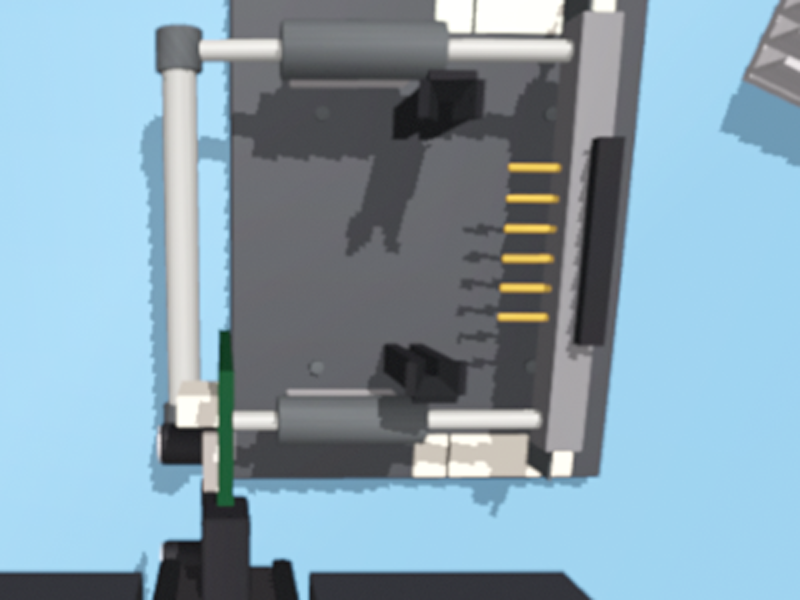

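The wrist view shows the bar on the left at crop x≈182, the pins at (530,240), and the black guides at (450,100) and (425,370). I zoom in on both guides with contrast.

```bash
python3 - <<'E'
from h import *
im=cv2.imread("pics/w4.png")
f=lambda a:cv2.resize(np.clip((a.astype(float)/255)**.45*255,0,255).astype(np.uint8),None,fx=8,fy=8,interpolation=cv2.INTER_CUBIC)
cv2.imwrite("pics/g.png",np.vstack([f(im[30:75,390:450]),np.full((6,480,3),255,np.uint8),f(im[165:205,385:445])])[:600] if 0 else np.hstack([f(im[30:75,392:442]),f(im[165:210,387:437])]))
st=arm.read_state();c=arm.read_camera("wrist");T=wpose(st,c)
g=lambda p:(200+p[0]/2,p[1]/2)
for n,z,ps in(("bar",.045,[(181,75),(186,385)]),("barR",.052,[(196,75),(200,380)]),("plateL",.012,[(231,100),(232,475)]),("plateBottom",.012,[(250,475),(598,475)]),("plateR",.012,[(600,470),(646,3)]),("line+",.014,[(475,5),(475,32)]),("line-",.014,[(450,435),(447,475)])):
    P=np.array([onz(c,g(p),z,T) for p in ps]);d=P[1]-P[0]
    print(n,P[:,:2].round(4).tolist(),np.degrees(np.arctan2(d[1],d[0])))
R=np.array([[np.cos(np.radians(10)),-np.sin(np.radians(10))],[np.sin(np.radians(10)),np.cos(np.radians(10))]])
for a in((0,.05,.081),(0,-.05,.081),(0,.0515,.07),(0,-.0515,.07),(-.1,0,.045),(.1,-.11,.012),(-.08,-.11,.012)):
    p=R@a[:2]+[.6055,-.1544];print(a,((proj(c,[*p,a[2]],T)-[200,0])*2).round(1))
E
```

```text
bar [[0.4995, -0.1059], [0.5219, -0.2275]] -79.58038833487666
barR [[0.5058, -0.1061], [0.5274, -0.2232]] -79.5241052153081
plateL [[0.5199, -0.1065], [0.5503, -0.2721]] -79.60352278354809
plateBottom [[0.5589, -0.2705], [0.7253, -0.2408]] 10.126145307440808
plateR [[0.7255, -0.2382], [0.6873, -0.0356]] 100.69362504053025
line+ [[0.6148, -0.051], [0.6173, -0.0613]] -76.16620162139318
line- [[0.6487, -0.234], [0.652, -0.2534]] -80.16495601499582
(0, 0.05, 0.081) [443.2 105.4]
(0, -0.05, 0.081) [426.8 381.2]
(0, 0.0515, 0.07) [436.2 105.8]
(0, -0.0515, 0.07) [420.3 380.7]
(-0.1, 0, 0.045) [172.8 247.1]
(0.1, -0.11, 0.012) [591.  483.1]
(-0.08, -0.11, 0.012) [221.1 482.4]
```

View pics/g.png

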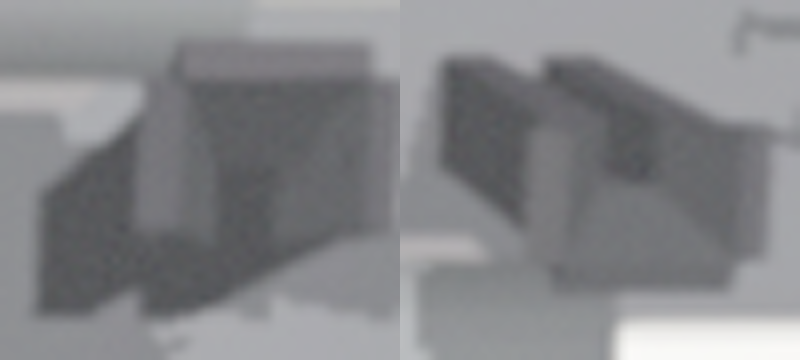

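```bash
cat >> h.py <<'E'
E
python3 - <<'E'
from h import *
st=arm.read_state();c=arm.read_camera("wrist");T=wpose(st,c)
th=np.radians(10.3);R=np.array([[np.cos(th),-np.sin(th)],[np.sin(th),np.cos(th)]]);O=np.array([.6055,-.1544])
J=lambda uv,z:R.T@(onz(c,uv,z,T)[:2]-O)
A=lambda p:(392+p[0]/8,30+p[1]/8)
B=lambda p:(387+(p[0]-400)/8,165+p[1]/8)
g=lambda p:(200+p[0]/2,p[1]/2)
for n,f,z,ps in(("A rims",A,.081,[(183,155),(367,155),(142,155),(392,155)]),("A y",A,.081,[(275,42),(275,78),(160,235),(380,235)]),("A throat",A,.07,[(218,190),(275,190)]),
 ("B rims",B,.081,[(575,200),(737,200),(526,200),(770,200)]),("B y",B,.081,[(645,290),(645,265),(550,118),(755,128)]),("B throat",B,.07,[(608,170),(660,170)]),
 ("plate",g,.012,[(600,475),(232,475),(231,100)]),("bar",g,.045,[(181,75),(186,385)])):
    print(n,[(J(f(p),z)*1000).round(1).tolist() for p in ps])
E
```

```text
A rims [[-4.7, 52.2], [11.9, 52.3], [-8.4, 52.2], [14.2, 52.3]]
A y [[3.1, 61.7], [3.3, 58.7], [-6.4, 45.4], [13.6, 45.5]]
A throat [[1.2, 50.9], [6.5, 50.9]]
B rims [[-3.7, -49.6], [12.1, -49.6], [-8.5, -49.6], [15.3, -49.6]]
B y [[3.6, -58.4], [3.5, -56.0], [-6.6, -41.6], [13.3, -42.6]]
B throat [[1.9, -48.2], [7.1, -48.3]]
plate [[103.5, -106.5], [-75.3, -106.0], [-75.6, 62.4]]
bar [[-95.6, 66.6], [-95.3, -57.0]]
```

```bash
python3 - <<'E'
from h import *
st=arm.read_state();c=arm.read_camera("wrist");T=wpose(st,c);p=st["tcp_pos"];print(p)
th=np.radians(10.4);R=np.array([[np.cos(th),-np.sin(th)],[np.sin(th),np.cos(th)]]);O=np.array([.6055,-.1544])
g=lambda p:(200+p[0]/2,p[1]/2)
for z,q in((p[2]-.0036,(225,370)),(p[2]-.0836,(225,332))):
    print("corner rel tcp",(R.T@(onz(c,g(q),z,T)[:2]-p[:2])*1000).round(1))
for q in((510,167),(499,317)): print("pin",(R.T@(onz(c,g(q),.045,T)[:2]-O)*1000).round(1))
for dx,dy in((.0039,.0016),): 
    o=O+R@[dx,dy];t=o-R@[0,.001];print("jig",o,"tcp goal",t,"units",(t-p[:2])/.025)
E
```

```text
[ 0.54008444 -0.23863345  0.26281943]
corner rel tcp [ 0.8 50.4]
corner rel tcp [ 0.9 49.5]
pin [37.6 31.8]
pin [ 37.5 -28.5]
jig [ 0.6090471  -0.15212226] tcp goal [ 0.60922762 -0.15310583] units [2.76572705 3.42110488]
```

Call:
carry_out([
  [0.69,0.86,0],
  [0.69,0.86,0],
  [0.69,0.86,0],
  [0.69,0.86,0],
  [0,0,-0.7],
  [0,0,-0.8],
  [0,0,-0.8],
  [0,0,-0.5],
], hand=[1,1,1,1,1,1,1,1], turn=[0.07,0,0,0,0,0,0,0])

```text
t: 10.1
tcp_pos: [0.6084, -0.1528, 0.1913]
tcp_rot: [-179.9, -0.0, 100.4]
contact_force: [-0.7, -0.1, -1.9]
width: 0.097
grip_force: 30.0
```

Call:
carry_out([
  [0,0,-0.3],
  [0,0,-0.3],
  [0,0,-0.3],
  [0,0,-0.2],
  [0,0,-0.2],
  [0,0,-0.2],
  [0,0,0],
], hand=[1,1,1,1,1,1,1], turn=[0,0,0,0,0,0,0])

```text
t: 10.8
tcp_pos: [0.6085, -0.1534, 0.1547]
tcp_rot: [-180.0, -0.0, 100.4]
contact_force: [0.7, 0.9, -1.5]
width: 0.1
grip_force: 30.0
```

Call:
carry_out([
  [0,0,-0.1],
  [0,0,-0.1],
  [0,0,-0.1],
  [0,0,-0.1],
  [0,0,0],
], hand=[1,1,1,1,1], turn=[0,0,0,0,0])

```text
t: 11.3
tcp_pos: [0.6086, -0.1534, 0.1449]
tcp_rot: [-180.0, -0.0, 100.4]
contact_force: [0.2, 0.6, -0.6]
width: 0.101
grip_force: 30.0
```

Call:
carry_out([
  [0,0,-0.2],
  [0,0,-0.2],
  [0,0,-0.25],
  [0,0,-0.25],
  [0,0,-0.25],
  [0,0,-0.25],
  [0,0,-0.2],
  [0,0,-0.1],
], hand=[1,1,1,1,1,1,1,1], turn=[0,0,0,0,0,0,0,0])

```text
t: 12.1
tcp_pos: [0.6086, -0.1534, 0.1021]
tcp_rot: [-180.0, -0.0, 100.4]
contact_force: [0.0, -0.2, -0.6]
width: 0.1
grip_force: 30.0
```

```bash
python3 - <<'E'
from h import *
w=arm.read_camera("wrist");s=arm.read_camera("side");save(w,"w5");save(s,"s5")
cv2.imwrite("pics/m5.png",np.hstack([cv2.resize(w["color"][40:310,160:430,::-1],(400,400)),cv2.resize(s["color"][220:340,320:440,::-1],(400,400),interpolation=cv2.INTER_CUBIC)]))
E
```

```text
(no output)
```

View pics/m5.png

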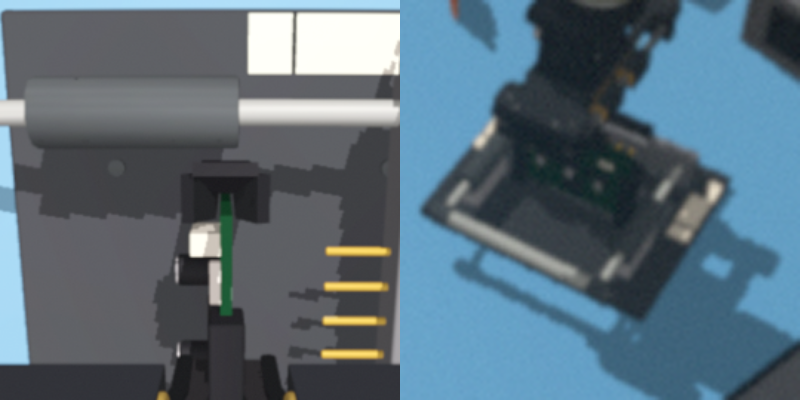

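The board sits centred in the guide channel at left crop (227,200), with its capacitors toward the bar. I lower it the last millimetres.

Call:
carry_out([
  [0,0,-0.08],
  [0,0,-0.08],
  [0,0,-0.06],
  [0,0,-0.05],
  [0,0,-0.04],
  [0,0,0],
  [0,0,0],
], hand=[1,1,1,1,1,1,1], turn=[0,0,0,0,0,0,0])

```text
t: 12.9
tcp_pos: [0.6091, -0.1534, 0.0956]
tcp_rot: [179.9, -0.0, 100.4]
contact_force: [-1.6, 0.3, 5.5]
width: 0.099
grip_force: 30.0
```

Call:
carry_out([
  [0,0,-0.04],
  [0,0,0],
  [0,0,0.04],
  [0,0,0],
  [0,0,0],
  [0,0,0],
], hand=[1,1,0.3,0.3,0.3,0.3], turn=[0,0,0,0,0,0])

```text
t: 13.5
tcp_pos: [0.6086, -0.1535, 0.0948]
tcp_rot: [-180.0, -0.0, 100.4]
contact_force: [-0.7, -0.2, 0.6]
width: 0.327
grip_force: 0.0
```

Call:
carry_out([
  [0,0,0.4],
  [0,0,0.6],
  [0,0,0.9],
  [0,0,0.9],
  [0,0,0.9],
  [0,0,0.5],
  [0,0,0],
  [0,0,0],
], hand=[0.3,0.3,0.3,0.3,0.3,0.3,0.3,0.3], turn=[0,0,0,0,0,0,0,0])

```text
t: 14.3
tcp_pos: [0.6086, -0.1534, 0.1997]
tcp_rot: [-180.0, -0.0, 100.4]
contact_force: [0.2, 0.5, -0.7]
width: 0.348
grip_force: 0.0
```

```bash
python3 - <<'E'
from h import *
st=arm.read_state();w=arm.read_camera("wrist");save(w,"w6");print(st["tcp_pos"],st["t"])
cv2.imwrite("pics/w6c.png",cv2.resize(w["color"][20:320,120:520,::-1],None,fx=2,fy=2,interpolation=cv2.INTER_CUBIC))
E
```

```text
[ 0.60861958 -0.15340004  0.19972133] 14.3
```

View pics/w6c.png

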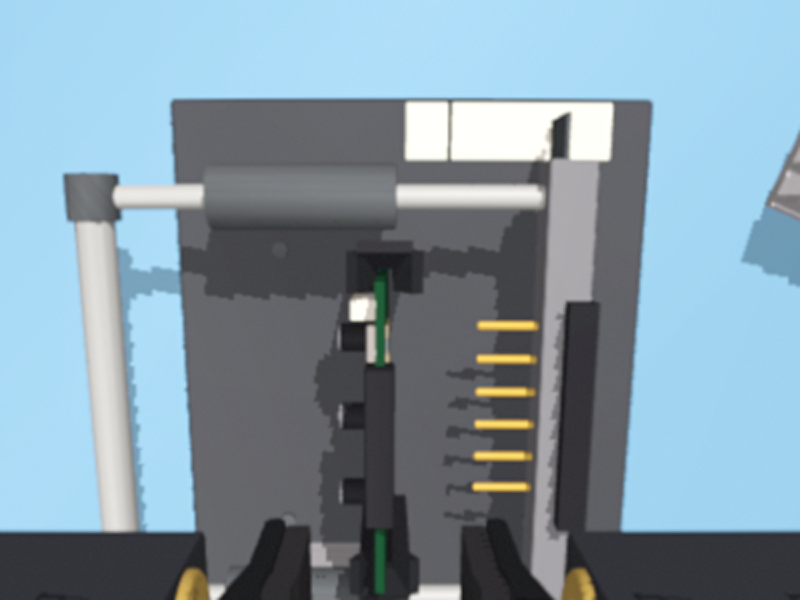

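The board stands home in the guides, strip at crop (378,445), with capacitors toward the bar and pins back. Now to the bar, biased slightly outward so that the gripper body clears the board.

Call:
carry_out([
  [-0.85,-0.15,0],
  [-0.85,-0.15,0],
  [-0.85,-0.15,0],
  [-0.85,-0.15,0],
  [-0.81,-0.12,0],
  [0,0,0],
  [0,0,0],
], hand=[-0.2,-0.2,-0.2,-0.2,-0.2,-0.2,-0.2], turn=[0,0,0,0,0,0,0])

```text
t: 15.05
tcp_pos: [0.5035, -0.1711, 0.1996]
tcp_rot: [-180.0, -0.0, 100.4]
contact_force: [1.0, -0.2, 0.4]
width: 0.598
grip_force: 0.0
```

```bash
python3 - <<'E'
from h import *
st=arm.read_state();w=arm.read_camera("wrist");save(w,"w7");T=wpose(st,w);print(st["tcp_pos"],st["width"])
th=np.radians(10.4);R=np.array([[np.cos(th),-np.sin(th)],[np.sin(th),np.cos(th)]]);O=np.array([.6055,-.1544])
g=cv2.cvtColor(w["color"],cv2.COLOR_RGB2HSV)
# bar (grey, low saturation, against blue mat): columns on several rows
for r in(130,160,190,220,250):
    m=g[r,150:420,1]<60; xs=np.where(m)[0]+150
    runs=np.split(xs,np.where(np.diff(xs)>1)[0]+1)
    run=max(runs,key=lambda q:len(q) if len(q)<45 else 0) if len(xs) else []
    if len(run): print(r,run[0],run[-1],(R.T@(onz(w,(run.mean(),r),.045,T)[:2]-O)*1000).round(1),(R.T@(onz(w,(run.mean(),r),.045,T)[:2]-st["tcp_pos"][:2])*1000).round(1))
E
```

```text
[ 0.50346684 -0.17110096  0.19958783] 0.5977019206638446
130 310 334 [-96.3  69.3] [ 7.1 67.3]
160 312 331 [-96.5  48.9] [ 6.9 46.9]
190 312 331 [-96.4  27.8] [ 7.  25.8]
220 312 330 [-96.6   6. ] [6.8 4. ]
250 312 330 [-96.4 -16.7] [  7.  -18.7]
```

Call:
carry_out([
  [0,0,-0.9],
  [0,0,-0.9],
  [0,0,-0.9],
  [0,0,-0.9],
  [0,0,-0.9],
  [0,0,-0.9],
  [0,0,-0.5],
  [0,0,-0.25],
], hand=[-0.2,-0.2,-0.2,-0.2,-0.2,-0.2,-0.2,-0.2], turn=[0,0,0,0,0,0,0,0])

```text
t: 15.9
tcp_pos: [0.5033, -0.1713, 0.045]
tcp_rot: [-179.9, -0.0, 100.4]
contact_force: [-0.2, 0.4, 0.1]
width: 0.603
grip_force: 0.0
```

Call:
carry_out([
  [0,0,0],
  [0,0,0],
  [0,0,0],
  [0,0,0],
  [0,0,0],
  [0,0,0],
  [0,0,0],
  [0,0,0],
], hand=[1,1,1,1,1,1,1,1], turn=[0,0,0,0,0,0,0,0])

```text
t: 16.7
tcp_pos: [0.5045, -0.1714, 0.0469]
tcp_rot: [179.9, 0.0, 100.4]
contact_force: [4.2, 1.3, 4.9]
width: 0.155
grip_force: 30.0
```

Call:
carry_out([
  [-0.15,-0.03,0],
  [-0.2,-0.04,0],
  [-0.2,-0.04,0],
  [-0.2,-0.04,0],
  [-0.2,-0.03,0],
  [-0.15,-0.02,0],
  [0,0,0],
  [0,0,0],
], hand=[1,1,1,1,1,1,1,1], turn=[0,0,0,0,0,0,0,0])

```text
t: 17.5
tcp_pos: [0.4774, -0.1764, 0.0469]
tcp_rot: [179.8, 0.0, 100.4]
contact_force: [8.6, 0.3, 1.2]
width: 0.149
grip_force: 30.0
```

```bash
cat > car.py <<'E'
from h import *
th=np.radians(10.4);R=np.array([[np.cos(th),-np.sin(th)],[np.sin(th),np.cos(th)]]);O=np.array([.6055,-.1544])
st=arm.read_state();p=st["tcp_pos"];print("tcp J",(R.T@(p[:2]-O)*1000).round(1),"F",st["contact_force"].round(1),st["width"],st["t"])
J=lambda x,y:R@[x+.0042,y+.0016]+O
t0=cv2.imread("pics/top0.png");s0=cv2.imread("pics/side0.png")
# cross-head shift along jig x: rectify the plane z into jig coordinates (0.5 mm/px), match strips
def rect(img,c,z,x0,x1,y0,y1,k=2000):
    xs=np.arange(x0,x1,1/k);ys=np.arange(y0,y1,1/k)
    m=np.array([[proj(c,[*J(x,y),z]) for x in xs] for y in ys],np.float32)
    return cv2.remap(img,m[...,0],m[...,1],cv2.INTER_CUBIC)
for n,ref in(("top",t0),("side",s0)):
    c=arm.read_camera(n);im=np.ascontiguousarray(c["color"][:,:,::-1])
    for nm,z,(x0,x1,y0,y1) in(("head",.05,(.04,.085,-.035,.035)),("left ptr",.02,(.045,.08,.088,.108)),("right ptr",.02,(.045,.08,-.108,-.088))):
        a=rect(ref,c,z,x0,x1,y0,y1);b=rect(im,c,z,x0-.06,x1,y0,y1)
        r=cv2.matchTemplate(b,a,cv2.TM_CCOEFF_NORMED);_,v,_,l=cv2.minMaxLoc(r)
        print(n,nm,"shift mm",round(60-l[0]*.5,1),round(v,2))
    save(c,n+"p%d"%(st["t"]*100))
E
python3 car.py
```

```text
tcp J [-130.     1.5] F [8.6 0.3 1.2] 0.14923604411668773 17.5
top head shift mm 32.0 0.82
top left ptr shift mm 33.5 0.91
top right ptr shift mm 33.0 0.92
side head shift mm 20.5 0.65
side left ptr shift mm 40.0 0.54
side right ptr shift mm 34.5 0.79
```

Call:
carry_out([
  [-0.06,-0.01,0],
  [-0.06,-0.01,0],
  [-0.06,-0.01,0],
  [0,0,0],
  [0,0,0],
], hand=[1,1,1,1,1], turn=[0,0,0,0,0])

```text
t: 18.1
tcp_pos: [0.4732, -0.1771, 0.0469]
tcp_rot: [179.8, 0.1, 100.4]
contact_force: [9.4, 1.4, -1.2]
width: 0.15
grip_force: 30.0
```

```bash
cat >> car.py <<'E'
c=arm.read_camera("top")
for y in(.098,-.098):
    for nm,img in(("rest",t0),("now",np.ascontiguousarray(c["color"][:,:,::-1]))):
        a=rect(img,c,.014,0,.08,y-.006,y+.006,1000).mean(2).mean(0)
        print(y,nm,a[::2].round().astype(int).tolist())
E
python3 car.py
```

```text
tcp J [-134.2    1.5] F [ 9.4  1.4 -1.2] 0.1495631058818492 18.1
top head shift mm 37.0 0.56
top left ptr shift mm 38.0 0.95
top right ptr shift mm 38.0 0.92
side head shift mm 19.5 0.62
side left ptr shift mm 46.0 0.58
side right ptr shift mm 39.0 0.79
0.098 rest [77, 72, 70, 128, 188, 199, 199, 197, 198, 200, 163, 134, 164, 190, 196, 194, 193, 193, 192, 192, 192, 192, 192, 193, 193, 192, 193, 195, 189, 175, 138, 110, 102, 115, 156, 187, 196, 197, 197, 202]
0.098 now [78, 74, 72, 131, 193, 204, 203, 201, 205, 205, 166, 114, 96, 103, 116, 157, 196, 200, 198, 197, 197, 196, 197, 198, 198, 197, 197, 196, 197, 197, 198, 200, 199, 198, 199, 199, 201, 201, 201, 207]
-0.098 rest [65, 61, 64, 102, 139, 149, 147, 145, 146, 141, 115, 106, 128, 144, 146, 142, 141, 139, 144, 151, 148, 139, 134, 132, 133, 134, 133, 135, 137, 126, 96, 73, 70, 82, 129, 163, 166, 165, 166, 176]
-0.098 now [67, 61, 66, 102, 130, 138, 138, 137, 139, 138, 116, 89, 81, 79, 85, 125, 166, 168, 164, 161, 182, 202, 204, 203, 202, 203, 203, 203, 202, 200, 200, 201, 201, 201, 200, 199, 199, 198, 199, 204]
```

```bash
python3 -c "
from rig import arm
print(arm.hand_in())"
```

```text
the job is handed in; nothing more can be done
None
```

The job is handed in: the big board stands home in the jig guides with its components facing the bar, and the arm is still holding the bar at about 38 mm, so the pointers measure on the engraved lines.

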